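# Hold the spring clip gaping around the planner card's edge

### The arm

A 6-joint arm with a two-finger parallel gripper is mounted at the origin on the work surface. World frame = base frame: x ahead of the robot, y to its left, z up, the work surface at z = 0. Lengths are in m, angles in rad, forces in N, time in s.
With the tool pointing down it reaches from about 0.275 to 0.825 m from the base axis. Payload 4.9 kg.
Tool frame: the origin (TCP) lies midway between the tips of the shut fingers; the grasp point (between the pads) lies 19 mm behind it (grip_point_offset is the distance from the TCP to the grasp point, in m); z points along the fingers, y is the line along which they close (so a half turn about z gives the same grasp; the last joint's range is limited). The gripper opens to 85 mm and grips with 20 to 120 N. Pads are 22 mm wide; open, the fingers measure 114 mm over their backs; the gripper's body (76 mm by 85 mm) begins 54 mm behind the grasp point. The pads swing forward as they close: fully open they stand 13 mm farther back than shut.
Start: joints at [1.164, 0.326, -0.193, 1.052, 0, 1.437], TCP at [0.148, 0.53, 0.231] pointing down, gripper open.
Joint ranges: [-2.65, 2.65], [-0.97, 1.79], [-1.3, 1.35], [-1.93, 2.1], [-1.47, 1.37], [-3.14, 3.14]. Speed limits (rad/s): [2.57, 2.57, 3.14, 3.14, 3.14, 3.14].

### API

Orientations are given as a rotation vector (axis times angle).
In Python, from cell import * gives the robot as it stands. Calls block until the motion is done:
- movep(position, orientation): joint-space move of the TCP to a pose.
- move_l(position, velocity=0.15, rot=None, until_force=None): straight line of the TCP; rot=None keeps the orientation; velocity is the mean speed in m/s. With until_force (N) it stops when the force on the tool has changed by that much, and returns True; else False.
- set_joints(angles): joint-space move.
- let_go() and grab(newtons=None): open the fingers fully, or close them until they stop; newtons is the grip in N (None keeps the last).
- sleep(seconds).
- ik(position, orientation): joint angles nearest the present ones, or None.
- get_state(): the state.
- grab_frame(name): name is "side" or "top"; returns a dict with "img" (400x640x3 uint8, red, green, blue), "fx", "fy", "cx", "cy" (pixels), "cam_to_world" (4x4, takes a point from camera to world coordinates). Camera axes: x right, y down, z forward; pixel columns grow to the right and rows downward; lengths in m; the calibration is good to about 2 mm. A picture is of the moment at which its call begins. There is no depth.
A pose or a line that the arm cannot do raises MotionError and nothing moves.
- sign_off(): hands the job in; it is judged then, once.
Trained networks look in the newest picture that a camera, given by its name, has taken for a name from the list of things; names that differ only in an ending like _2 or _b are one class to them, and where a whole thing is asked for, a point or a joint stands for the part that bears it (a point fixed in the world has none). Each returns a list of dicts, best first, with "score" (0 to 1); they miss things now and then, are a little off and sometimes report something else, mostly with a low value. They report only what shows in the picture. A call takes as long as a camera call. They do not tell look-alikes from the thing itself.
- spot_in(camera, name): "centre" ([column, row] in pixels, amid what is visible of it).
- silhouettes(camera, name): "mask" (400x640 bool, what is visible of it) and "centre" ([column, row] in pixels, amid what is visible of it).
- tip_of(camera, name): "centre" ([column, row] in pixels: a listed point, or the origin of a listed thing).
The state is a dict: "clock": time; "q": joint angles; "joint_velocities": joint speeds; "tau": joint torques, N m; "position": TCP position; "eef_rot": TCP orientation; "contact_force": force on the tool from outside, world axes, zero at the start; "wrist_torque": the same for the moment, N m; "finger_gap": opening from 0.0 (shut) to 1.0 (fully open); "grasp_force": force on a finger pad.
Only numpy, scipy, OpenCV 4.12 (cv2) and the standard library are available. Lean on these libraries where they do the work, as an engineer would, in place of code of your own. Each camera call takes 0.05 s, during which the arm holds its last target. There are 200 camera calls.

### The job

Pick up the big spring clip by its two handles, squeeze it wide open, and bring its gaping jaws around the upright edge of the planner card that is nearer the robot, about half-way up, one jaw on each side and the tips about 2 cm in past the edge, so that I can tuck a delivery slip in behind the card. Keep it there: finish while still holding the clip squeezed wide open in the air, with neither jaw touching the card. Do not push the card stand or disturb the other things on the cabinet.

Things in the scene. Friction and masses are not known exactly. Their poses are not given: they have to be found in the camera images.
- clip_handles (a point): Grey plastic spring clip lying on its side, 118 mm long, 28 high, 60 g: jaws at one end, two handles spreading at the other. This is where to squeeze: between the handles, 14 mm above the underside, 52 behind the hinge pin, 16 before the handle ends. x: handles to jaws, z up. Squeeze along y: handles 46 mm wide over all here when shut, 21 fully squeezed. Turns with half a (see joint).
- clip_half (a joint): Clip spread, rad: 0 = jaws shut by the spring, 0.48 = fully squeezed against its stop, handles parallel, tips 22 mm apart (gap = 47 mm x value). Squeezing each handle with 5 N at clip_handles starts to open it; 11 N keeps it fully open. All clip points but jaw_b belong to half a (+y side), so their axes stand at + half this value about z from the clip's middle line.
- jaw_a (a point): Inner corner of the jaw tip of half a (the +y half), half-way up the clip's 28 mm height; 47 mm ahead of the hinge pin, 99 mm ahead of clip_handles when shut. The tip ends 3 mm farther on. The clip is free inside the jaws from the tips to 40 mm behind them.
- jaw_b (a point): The same point on the jaw tip of the other half (the -y half); coincides with jaw_a while the clip is shut.
- card_edge (a point): Near upright edge (facing the robot) of the planner card, at about its mid-height, 100 mm above the cabinet top, mid-thickness. x points level from the edge into the card, y square to its face, z up. The card is stiff board with white faces, 130 mm long, 3 thick, its top at 168 mm.
- stand: The card with its marble foot (94 x 70 x 26 mm high), one piece of 0.5 kg standing loose on the cabinet. Origin at the centre of the foot's underside; x along the card away from its near edge, which is 65 mm from the origin, 18 mm beyond the foot.
- polish_tin: Round tin of shoe polish, 76 mm across, 26 mm high; origin at the centre of its underside. Leave it alone.
- shoe_brush: Wooden shoe brush, 150 x 46 x 40 mm high, long side along its x; origin at the centre of its underside. Leave it alone.
- key_bowl: White bowl with keys, 124 mm across, 30 mm high; origin at the centre of its underside. Leave it alone.
Not all that is in view belongs to the job. Several things look just like the part that bears clip_handles: the one meant starts farthest to the robot's right. Of the things that look like the stand, the middle-sized one is meant.

How it is judged:
On the way:
1. the clip is lifted off the cabinet and spread wide open, its jaws not yet at the card (over 50 mm from the edge point) (value of joint clip_half above 0.33 rad and contact force between clip and table below 0.1 N and height (world z) of clip_handles above 0.03 m and contact force between the fingers and clip above 2 N and distance between each of jaw_a, jaw_b and card_edge above 0.05 m), for 0.2 s.
At the end, for the whole second after the job is handed in: Gripper holds the clip still in the air (over 40 mm up, finger force over 8 N in all), spread over 0.33 rad; one jaw tip each side of the card, both 8 to 38 mm past its near edge and within 40 mm of mid-height; clip and robot touch neither card nor foot, which stands upright; clip off the table (value of joint clip_half above 0.33 rad and contact force between the fingers and clip above 8 N and contact force between each of clip, the fingers, the arm and stand below 0.1 N and contact force between clip and table below 0.1 N and height (world z) of clip_handles above 0.04 m and linear speed of clip below 0.02 m/s and angle between stand's own z axis and vertical below 0.05 rad and x of jaw_a in the frame of card_edge between 0.008 and 0.038 m and z of jaw_a in the frame of card_edge between -0.04 and 0.04 m and x of jaw_b in the frame of card_edge between 0.008 and 0.038 m and z of jaw_b in the frame of card_edge between -0.04 and 0.04 m and ((y of jaw_a in the frame of card_edge above 0.003 m and y of jaw_b in the frame of card_edge below -0.003 m) or (y of jaw_b in the frame of card_edge above 0.003 m and y of jaw_a in the frame of card_edge below -0.003 m))); the arm keeps its last pose, push and grip.
It fails at once if the card stand is pushed or tipped (its edge moved more than 12 mm) (distance of card_edge from where it was at the start of the episode above 0.012 m).
It fails at once if a bystander is moved more than 15 mm (distance of any of polish_tin, shoe_brush, key_bowl from where it was at the start of the episode above 0.015 m).
It also fails if it takes over 45 s, if anything falls off the work surface, if the arm or the gripper's body presses on something with over 40 N, if the wrist force passes 120 N, or if a joint passes its speed limit or range.

## Working session

There is one attempt and no reset: what is moved stays moved. The work goes in short steps, each a Python script; the robot and the scene stay as the last script left them, time stands still between calls to the robot, and variables do not carry over. Pictures are saved under pics/ and viewed, at most 10 in all, crops included, and the job is handed in when it is done.

```bash
mkdir -p pics; ls
cat > h.py <<'E'
from cell import *
import numpy as np, cv2
def snap(n,f=None):
    F=grab_frame(n)
    if f: cv2.imwrite('pics/'+f,F['img'][:,:,::-1])
    return F
def plane(F,px,z):
    M=np.array(F['cam_to_world']); d=M[:3,:3]@[(px[0]-F['cx'])/F['fx'],(px[1]-F['cy'])/F['fy'],1]
    o=M[:3,3]; return o+d*(z-o[2])/d[2]
def tri(Fs,pxs):
    A=np.zeros((3,3));b=np.zeros(3)
    for F,px in zip(Fs,pxs):
        M=np.array(F['cam_to_world']); d=M[:3,:3]@[(px[0]-F['cx'])/F['fx'],(px[1]-F['cy'])/F['fy'],1]
        d/=np.linalg.norm(d);P=np.eye(3)-np.outer(d,d);A+=P;b+=P@M[:3,3]
    p=np.linalg.solve(A,b)
    e=[]
    for F,px in zip(Fs,pxs): e.append(np.linalg.norm(proj(F,p)-px))
    return p,e
def proj(F,p):
    M=np.array(F['cam_to_world']);c=M[:3,:3].T@(np.asarray(p)-M[:3,3])
    return np.array([F['fx']*c[0]/c[2]+F['cx'],F['fy']*c[1]/c[2]+F['cy']])
E
python3 - <<'E'
from h import *
np.set_printoptions(precision=3,suppress=True)
for n in('side','top'):
    F=snap(n,n+'0.png');print(n,F['fx'],np.array(F['cam_to_world']))
    for t in('clip_handles','jaw_a','card_edge','stand','polish_tin','shoe_brush','key_bowl'):
        print(t,[(np.round(r['centre'],1).tolist(),round(r['score'],2),(plane(F,r['centre'],{'card_edge':.1,'clip_handles':.014,'jaw_a':.014}.get(t,0))[:2]).round(3).tolist()) for r in tip_of(n,t)])
E
```

```text
pics
side 473.52372834208086 [[ 0.899 -0.289  0.329  0.031]
 [-0.438 -0.584  0.683 -1.105]
 [-0.005 -0.758 -0.652  1.116]
 [ 0.     0.     0.     1.   ]]
clip_handles [([313.6, 214.9], 0.74, [0.499, -0.005]), ([284.7, 237.0], 0.72, [0.37, -0.06]), ([360.6, 239.2], 0.51, [0.587, -0.178])]
jaw_a [([341.6, 220.5], 0.75, [0.572, -0.072]), ([263.6, 225.0], 0.75, [0.328, 0.024]), ([371.5, 222.7], 0.71, [0.657, -0.126]), ([260.7, 223.1], 0.66, [0.322, 0.037]), ([369.9, 220.5], 0.62, [0.658, -0.114]), ([343.7, 222.9], 0.58, [0.573, -0.086])]
card_edge [([379.6, 122.1], 0.86, [0.931, 0.295]), ([311.4, 157.9], 0.69, [0.582, 0.192]), ([304.3, 142.7], 0.55, [0.598, 0.294]), ([292.6, 143.3], 0.46, [0.557, 0.311])]
stand [([357.9, 159.3], 0.93, [0.799, 0.229]), ([310.5, 158.2], 0.63, [0.632, 0.32])]
polish_tin [([290.7, 142.7], 0.53, [0.603, 0.458])]
shoe_brush [([380.5, 194.4], 0.81, [0.769, 0.001])]
key_bowl [([423.8, 301.9], 0.68, [0.636, -0.467])]
top 471.54989338893347 [[-0.01  -0.986  0.165  0.362]
 [-1.     0.013  0.018 -0.017]
 [-0.02  -0.164 -0.986  1.485]
 [ 0.     0.     0.     1.   ]]
clip_handles [([343.8, 282.1], 0.66, [0.37, -0.058]), ([379.3, 210.8], 0.47, [0.591, -0.174])]
jaw_a [([360.9, 190.9], 0.69, [0.656, -0.118]), ([314.8, 297.9], 0.62, [0.324, 0.032]), ([345.8, 212.9], 0.45, [0.586, -0.068]), ([347.5, 210.5], 0.45, [0.593, -0.074]), ([360.3, 189.0], 0.4, [0.662, -0.116]), ([314.7, 296.2], 0.4, [0.329, 0.032]), ([258.0, 214.7], 0.33, [0.584, 0.209])]
card_edge [([208.2, 204.1], 0.93, [0.605, 0.346]), ([258.3, 214.7], 0.86, [0.571, 0.195]), ([246.0, 107.5], 0.63, [0.907, 0.237]), ([383.1, 211.0], 0.34, [0.577, -0.176])]
stand [([221.0, 197.3], 0.87, [0.644, 0.331]), ([247.0, 148.4], 0.67, [0.806, 0.25]), ([275.0, 198.9], 0.59, [0.636, 0.157])]
polish_tin [([183.2, 212.3], 0.95, [0.597, 0.452])]
shoe_brush [([319.5, 163.8], 0.71, [0.75, 0.013])]
key_bowl [([469.3, 193.6], 0.63, [0.645, -0.463])]
```

Run:
```python
import cv2
a=cv2.imread('pics/side0.png');b=cv2.imread('pics/top0.png')
cv2.imwrite('pics/s1.png',cv2.resize(a[90:330,230:470],None,fx=2.5,fy=2.5,interpolation=cv2.INTER_CUBIC))
cv2.imwrite('pics/t1.png',cv2.resize(b[90:320,160:480],None,fx=2.5,fy=2.5,interpolation=cv2.INTER_CUBIC))
```

```text
(no output)
```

View pics/s1.png

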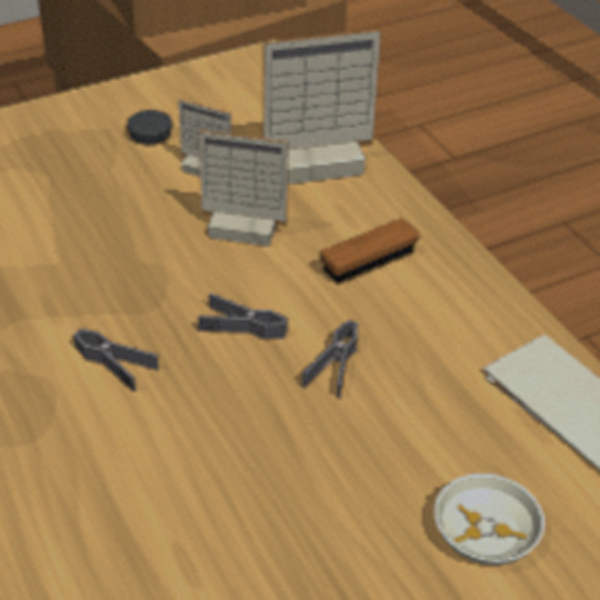

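View pics/t1.png

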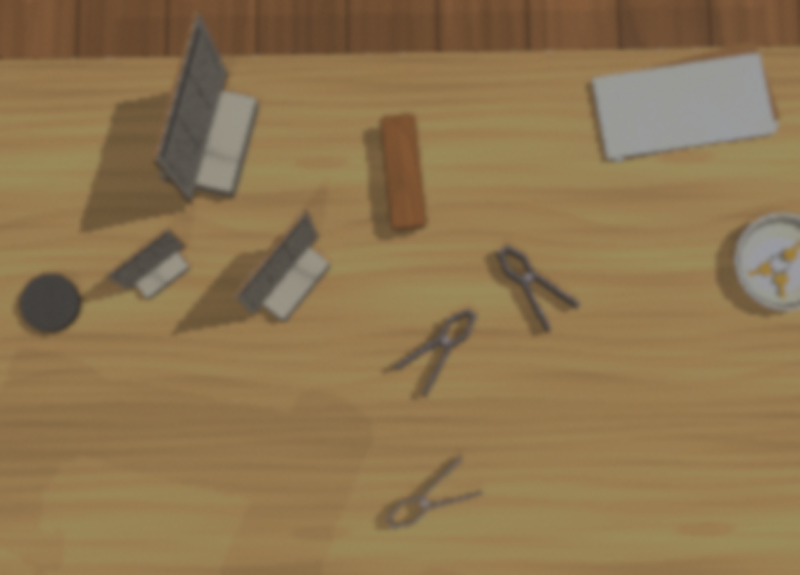

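The side crop shows three clips. The wanted one, farthest right, is at crop (330,355), and at (535,285) in the top crop. Of the three stands, the middle-sized is at (243,190) in the side crop and (283,265) in the top crop. The detections agree with this.

Run:
```python
from h import *
np.set_printoptions(precision=4,suppress=True)
S=snap('side');T=snap('top')
D={n:{t:tip_of(n,t) for t in('clip_handles','jaw_a','card_edge','stand')} for n in('side','top')}
def near(n,F,t,p):
    g=proj(F,p); c=[r['centre'] for r in D[n][t] if np.linalg.norm(np.array(r['centre'])-g)<12]
    return np.mean(c,0) if c else None
for t,p in (('clip_handles',(.589,-.176,.014)),('jaw_a',(.658,-.119,.014)),('card_edge',(.577,.193,.1)),('stand',(.634,.157,0))):
    a,b=near('side',S,t,p),near('top',T,t,p); print(t,a,b, tri((S,T),(a,b)) if a is not None and b is not None else '')
# hand-picked top corners of card, at z .168
for nm,a,b in(('nearTop',(311.2,144.8),(255.2,208.8)),('farTop',(345.2,150.8),(282.4,175.2))):
    print(nm,tri((S,T),(a,b)),plane(S,a,.168),plane(T,b,.168))
from itertools import product
for n,F in(('side',S),('top',T)):
    for r in silhouettes(n,'clip_handles'):
        m=r['mask'];g=proj(F,(.615,-.15,.014))
        if np.linalg.norm(np.array(r['centre'])-g)<20:
            v,u=np.nonzero(m);P=np.array([plane(F,(x,y),.018)[:2] for x,y in zip(u,v)])
            c=P.mean(0);w,V=np.linalg.eigh(np.cov(P.T));d=V[:,1]*np.sign(V[0,1]);s=(P-c)@d;q=(P-c)@V[:,0]
            print(n,r['score'],len(u),c,'ang',np.degrees(np.arctan2(d[1],d[0])),s.min(),s.max(),q.min(),q.max())
```

```text
clip_handles [359.9 238.8] [380.9 210.8] (array([ 0.5878, -0.1776,  0.0161]), [np.float64(0.9277738584038211), np.float64(0.9551767784917646)])
jaw_a [369.45 220.65] [361.15 190.55] (array([ 0.6552, -0.1177,  0.0174]), [np.float64(0.3339460489106293), np.float64(0.3550680988995762)])
card_edge [311.3 155.6] [260.6 210.3] (array([0.5806, 0.1865, 0.1147]), [np.float64(0.26745661558631667), np.float64(0.3287597402110626)])
stand [330.4 179.1] [273.9 201.9] (array([0.633 , 0.1574, 0.0065]), [np.float64(2.108558528153857), np.float64(2.4876542857329893)])
nearTop (array([0.5818, 0.195 , 0.1556]), [np.float64(0.6635364588453314), np.float64(0.8298361886139658)]) [0.577  0.1778 0.168 ] [0.5775 0.1937 0.168 ]
farTop (array([0.6804, 0.1184, 0.1469]), [np.float64(0.38835943270776935), np.float64(0.47266264633543614)]) [0.6677 0.0916 0.168 ] [0.6741 0.1167 0.168 ]
side 0.54 233 [ 0.6149 -0.1524] ang 33.94248842179106 -0.06575014867831143 0.06123729420404266 -0.019395274338673888 0.0359757041164704
top 0.67 178 [ 0.6157 -0.1535] ang 38.073324787175544 -0.056380893817954116 0.05984708095428343 -0.026123413782784866 0.027930051908438145
```

```bash
cat >> h.py <<'E'
from scipy.spatial.transform import Rotation as R
def down(a):  # tool down, tool x along heading a (rad)
    return R.from_matrix(np.array([[np.cos(a),np.sin(a),0],[np.sin(a),-np.cos(a),0],[0,0,-1]]).T)
def rv(a): return down(a).as_rotvec()
E
python3 - <<'E'
from h import *
np.set_printoptions(precision=4,suppress=True)
a=np.radians(40.5);h=np.array([.584,-.1795]);c=np.radians(-36)
e=np.array([.580,.190])
for k in(0,np.pi):
    print(k,ik([*h,.15],rv(a+k)),ik([*h,.003],rv(a+k)),ik([*(e-.09*np.array([np.cos(c),np.sin(c)])),.11],rv(c+k)))
q=min((ik([*h,.15],rv(a+k)) for k in(0,np.pi)),key=lambda q:9 if q is None else abs(q[5]))
k=0 if np.allclose(q,ik([*h,.15],rv(a))) else np.pi
print('k',k)
movep([*h,.15],rv(a+k))
print(move_l([*h,.003],.1,until_force=8))
s=get_state();print(s['position'],s['contact_force'],s['clock'])
S=snap('side','sg.png');T=snap('top','tg.png')
u=[int(x) for x in proj(S,[*h,.02])];v=[int(x) for x in proj(T,[*h,.02])]
cut=lambda F,p:cv2.resize(F['img'][p[1]-50:p[1]+50,p[0]-50:p[0]+50,::-1],(400,400),interpolation=cv2.INTER_CUBIC)
cv2.imwrite('pics/g.png',np.hstack([cut(S,u),cut(T,v)]))
E
```

```text
0 [-0.419   0.4988 -0.1433  0.9287 -0.      2.0158] [-0.419   0.6656 -0.2817  0.6235 -0.      2.0158] [ 0.3154  0.4571 -0.3291  0.7846  0.     -2.1979]
3.141592653589793 [-0.419   0.4988 -0.1433  0.9287 -0.     -1.1258] [-0.419   0.6656 -0.2817  0.6235 -0.     -1.1258] [ 0.3154  0.4571 -0.3291  0.7846  0.      0.9437]
k 3.141592653589793
False
[ 0.5846 -0.1797  0.0037] [-0.4603 -0.3007  0.046 ] 5.9583
```

View pics/g.png

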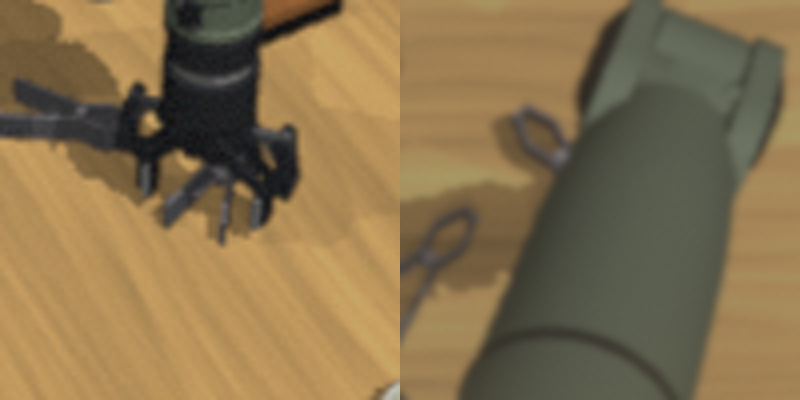

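The clip's handles stand between the open fingers in the side view, with ends at about (165,225) and (222,243). So I can squeeze and lift.

Run:
```python
from h import *
np.set_printoptions(precision=4,suppress=True)
grab(40)
def st(): s=get_state();print(s['position'],s['contact_force'],s['finger_gap'],s['grasp_force'],s['clock'])
st()
p=get_state()['position']
move_l([p[0],p[1],.12],.1); sleep(.3);st()
S=snap('side');T=snap('top')
u=[int(x) for x in proj(S,[p[0]+.02,p[1]+.02,.13])];v=[int(x) for x in proj(T,[p[0]+.02,p[1]+.02,.13])]
cut=lambda F,p:cv2.resize(F['img'][p[1]-50:p[1]+50,p[0]-50:p[0]+50,::-1],(400,400),interpolation=cv2.INTER_CUBIC)
cv2.imwrite('pics/l.png',np.hstack([cut(S,u),cut(T,v)]))
for n,F in(('side',S),('top',T)):
  for t in('jaw_a','clip_handles'):
    print(n,t,[(np.round(r['centre'],1).tolist(),round(r['score'],2),plane(F,r['centre'],.13)[:2]) for r in tip_of(n,t)])
```

```text
[ 0.5851 -0.1801  0.0049] [-2.4726  1.139  10.6823] 0.22583746141106173 39.309040904045105 6.675
[ 0.585  -0.18    0.1196] [ 0.6861 -0.6254 -0.6567] 0.21720592088545065 39.00565981864929 8.2917
side jaw_a [([343.4, 221.3], 0.95, array([ 0.5182, -0.1864])), ([262.8, 229.6], 0.61, array([ 0.2875, -0.1122])), ([342.8, 224.9], 0.6, array([ 0.5095, -0.1995])), ([260.2, 221.9], 0.6, array([ 0.2918, -0.0774])), ([370.4, 196.2], 0.5, array([ 0.6493, -0.1208]))]
side clip_handles [([316.5, 215.6], 0.92, array([ 0.456 , -0.1273])), ([365.4, 213.8], 0.58, array([ 0.5942, -0.1866])), ([283.9, 235.7], 0.56, array([ 0.3342, -0.1636]))]
top jaw_a [([316.0, 296.5], 0.64, array([0.3304, 0.0243])), ([314.0, 300.5], 0.58, array([0.3194, 0.0301])), ([362.4, 186.4], 0.53, array([ 0.646 , -0.1143])), ([346.0, 212.7], 0.52, array([ 0.5687, -0.0648])), ([347.2, 213.9], 0.5, array([ 0.5651, -0.0682])), ([367.1, 181.8], 0.38, array([ 0.6596, -0.1284]))]
top clip_handles [([328.4, 242.5], 0.72, array([ 0.4827, -0.0126])), ([386.9, 201.4], 0.69, array([ 0.6004, -0.1844])), ([343.2, 282.0], 0.43, array([ 0.37  , -0.0531]))]
```

View pics/l.png

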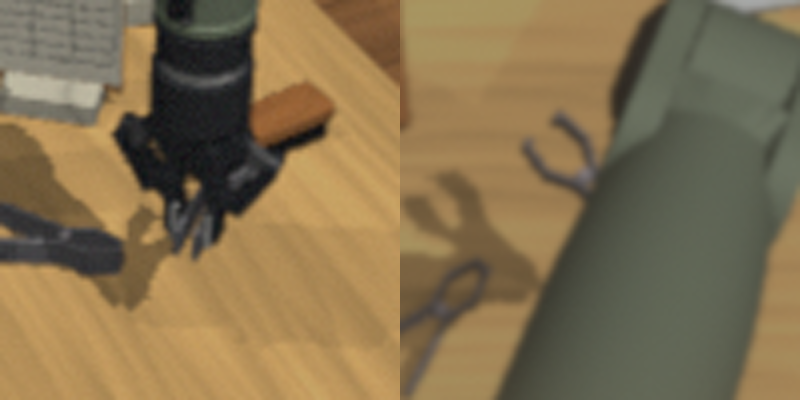

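The clip is lifted and held wide open: tips at crop (525,145) and (560,117) in the top view, and the handles closed between the pads. Next is a standoff in front of the card.

Run:
```python
from h import *
np.set_printoptions(precision=4,suppress=True)
k=np.pi;c=np.radians(-36);d=np.array([np.cos(c),np.sin(c)])
p=get_state()['position']
move_l([p[0],p[1],.2],.2)
movep([.40,.0,.2],rv(0+k))
e=np.array([.580,.190]);q=e-.15*d
movep([*q,.2],rv(c+k)); move_l([*q,.09],.15); sleep(.2)
s=get_state();print(s['position'],s['finger_gap'],s['grasp_force'],s['clock'])
S=snap('side','s2.png');T=snap('top','t2.png')
for n,F in(('side',S),('top',T)):
  for t in('jaw_a','clip_handles','card_edge','stand'):
    z={'card_edge':.1,'stand':0}.get(t,.1)
    print(n,t,[(np.round(r['centre'],1).tolist(),round(r['score'],2),plane(F,r['centre'],z)[:2]) for r in tip_of(n,t)])
u=[int(x) for x in proj(S,[*(e-.02*d),.1])];v=[int(x) for x in proj(T,[*(e-.02*d),.1])]
print(u,v)
cut=lambda F,p:cv2.resize(F['img'][p[1]-45:p[1]+45,p[0]-30:p[0]+30,::-1],(400,600),interpolation=cv2.INTER_CUBIC)
cv2.imwrite('pics/a.png',np.hstack([cut(S,u),cut(T,v)]))
```

```text
[0.4594 0.2785 0.091 ] 0.2169205701134553 39.04247581958771 12.3583
side jaw_a [([341.5, 223.4], 0.97, array([ 0.5235, -0.1642])), ([259.2, 226.0], 0.77, array([ 0.2907, -0.0621])), ([298.9, 156.7], 0.68, array([0.5441, 0.2196])), ([262.2, 225.5], 0.66, array([ 0.2998, -0.0641])), ([343.4, 222.3], 0.63, array([ 0.531 , -0.1624])), ([297.0, 158.9], 0.55, array([0.5325, 0.2101]))]
side clip_handles [([315.3, 215.3], 0.91, array([ 0.4661, -0.0946])), ([269.9, 157.7], 0.82, array([0.4466, 0.2611])), ([286.0, 233.6], 0.77, array([ 0.3525, -0.1295]))]
side card_edge [([379.5, 124.8], 0.78, array([0.9198, 0.2771])), ([307.8, 157.8], 0.68, array([0.5706, 0.1988])), ([301.9, 140.6], 0.68, array([0.5959, 0.3117])), ([375.8, 193.0], 0.35, array([ 0.6924, -0.0845]))]
side stand [([328.2, 183.5], 0.97, array([0.6255, 0.1431])), ([312.0, 159.6], 0.92, array([0.6337, 0.3086])), ([356.9, 157.8], 0.81, array([0.8001, 0.2396]))]
top jaw_a [([315.5, 298.1], 0.65, array([0.3252, 0.0267])), ([252.2, 225.7], 0.57, array([0.5379, 0.2129])), ([346.2, 211.8], 0.54, array([ 0.576 , -0.0665])), ([243.9, 223.9], 0.53, array([0.5436, 0.2377])), ([316.2, 297.4], 0.47, array([0.3271, 0.0247])), ([349.8, 214.1], 0.41, array([ 0.5689, -0.0771]))]
top clip_handles [([231.5, 250.2], 0.71, array([0.466, 0.273])), ([327.3, 241.5], 0.71, array([ 0.4883, -0.0093])), ([321.8, 159.7], 0.71, array([0.7366, 0.0043])), ([343.0, 284.0], 0.43, array([ 0.3645, -0.0533]))]
top card_edge [([206.0, 202.6], 0.94, array([0.6094, 0.3528])), ([260.9, 211.9], 0.66, array([0.579 , 0.1875]))]
top stand [([274.7, 198.9], 0.93, array([0.6364, 0.1583])), ([244.9, 144.0], 0.63, array([0.8206, 0.2572])), ([221.3, 200.1], 0.61, array([0.6348, 0.3303])), ([232.0, 256.0], 0.3, array([0.4553, 0.292 ]))]
[305, 157] [256, 217]
```

View pics/a.png

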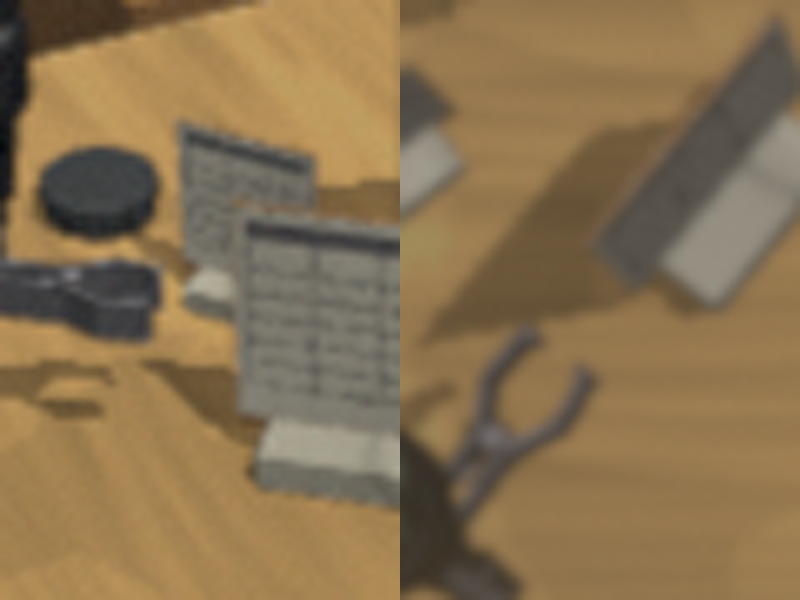

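The top view has the clip jaws at crop (540,338) and (577,368), heading along the card. The card's near edge at mid-height is at about (621,266), about 50 mm ahead and 1.5 mm to the left of the clip axis. I'll move forward partway and check.

Run:
```python
from h import *
np.set_printoptions(precision=4,suppress=True)
c=np.radians(-36);d=np.array([np.cos(c),np.sin(c)]);n=np.array([-d[1],d[0]])
p=np.array(get_state()['position'])
q=p[:2]+.0015*n+.04*d
move_l([*q,.09],.06,until_force=4); sleep(.2)
s=get_state();print(s['position'],s['contact_force'],s['clock'])
S=snap('side');T=snap('top')
e=np.array([.580,.190])
u=[int(x) for x in proj(S,[*e,.1])];v=[int(x) for x in proj(T,[*e,.1])]
print(u,v)
cut=lambda F,p:cv2.resize(F['img'][p[1]-30:p[1]+30,p[0]-20:p[0]+20,::-1],(400,600),interpolation=cv2.INTER_CUBIC)
cv2.imwrite('pics/b.png',np.hstack([cut(S,u),cut(T,v)]))
```

```text
[0.4915 0.256  0.09  ] [ 0.9757 -0.856  -0.09  ] 13.875
[311, 158] [260, 211]
```

View pics/b.png

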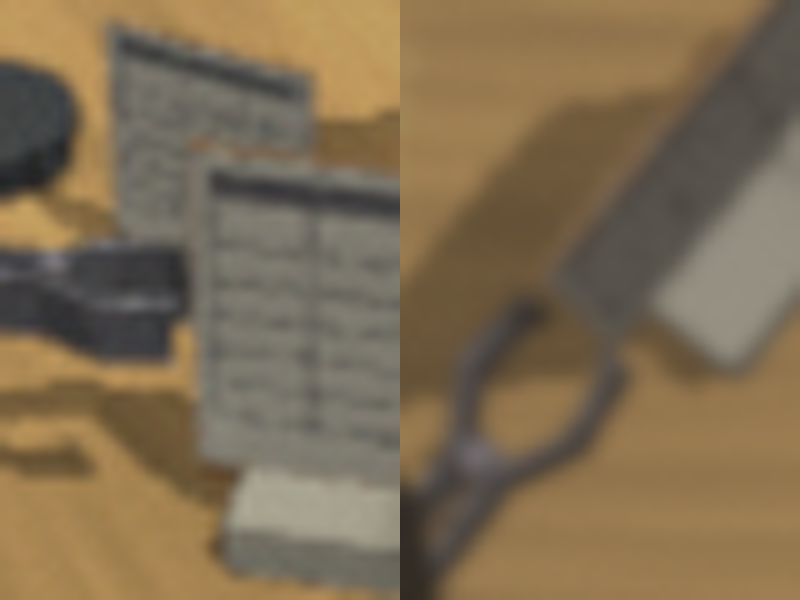

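Both views put the tips about 10 mm short of the edge. In the top view the tip midpoint is (572,338) and the edge at mid-height is (587,309), so the card is about 1.5 mm left of centre. I'll shift left and advance 30 mm.

Run:
```python
from h import *
np.set_printoptions(precision=4,suppress=True)
c=np.radians(-36);d=np.array([np.cos(c),np.sin(c)]);n=np.array([-d[1],d[0]])
p=np.array(get_state()['position'])
move_l([*(p[:2]+.0017*n),.092],.03)
c2=c+np.radians(0);p=np.array(get_state()['position'])
print(move_l([*(p[:2]+.030*d),.092],.04,until_force=3)); sleep(.3)
s=get_state();print(s['position'],s['contact_force'],s['finger_gap'],s['grasp_force'],s['clock'])
S=snap('side');T=snap('top')
e=np.array([.580,.190])
u=[311,158];v=[260,211]
cut=lambda F,p:cv2.resize(F['img'][p[1]-30:p[1]+30,p[0]-20:p[0]+20,::-1],(400,600),interpolation=cv2.INTER_CUBIC)
cv2.imwrite('pics/c.png',np.hstack([cut(S,u),cut(T,v)]))
for m,F in(('side',S),('top',T)):
  for t in('jaw_a','card_edge'):
    print(m,t,[(np.round(r['centre'],1).tolist(),round(r['score'],2)) for r in tip_of(m,t) if abs(r['centre'][0]-proj(F,[*e,.1])[0])<20])
```

```text
False
[0.517  0.2402 0.092 ] [ 0.025  -0.7854 -0.7923] 0.22175939691430824 39.042200446128845 15.425
side jaw_a [([315.1, 158.6], 0.72), ([316.4, 157.9], 0.55)]
side card_edge [([307.6, 161.4], 0.66), ([301.7, 142.0], 0.59)]
top jaw_a [([258.7, 202.6], 0.75), ([262.8, 207.0], 0.42)]
top card_edge [([258.9, 213.1], 0.95), ([245.8, 110.5], 0.69)]
```

View pics/c.png

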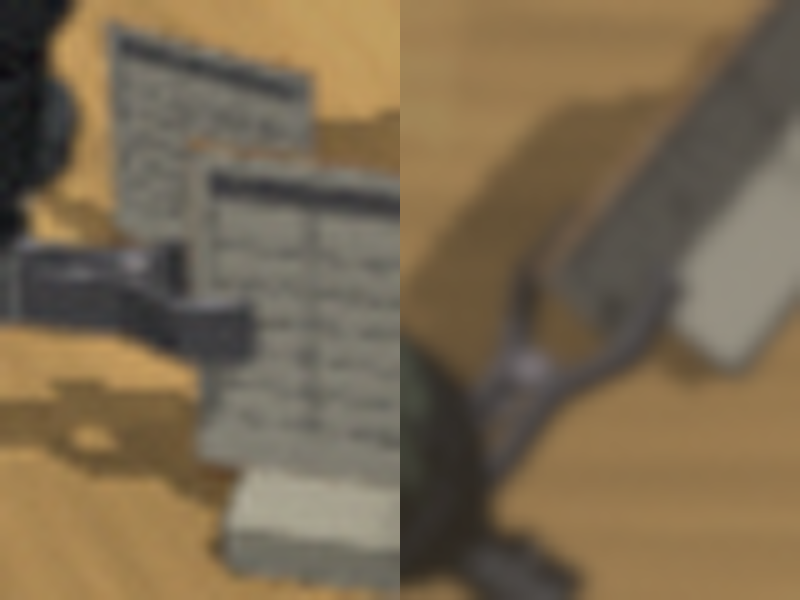

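The clip straddles the card edge: the near jaw tip is at side crop (250,330), about 20 mm past the edge at x=200. The card hasn't moved. I'll triangulate the near jaw's offset before handing in.

Run:
```python
from h import *
np.set_printoptions(precision=4,suppress=True)
S=snap('side');T=snap('top')
s=lambda x,y:(x/10+291-.5,y/10+128-.5); t=lambda x,y:((x-400)/10+240-.5,y/10+181-.5)
E_,e1=tri((S,T),(s(202,310),t(587,309)))
J,e2=tri((S,T),(s(245,332),t(664,284)))
# card top corners
A,e3=tri((S,T),(s(202,152),t(555,276)))
c=np.radians(-37);d=np.array([np.cos(c),np.sin(c)]);n=np.array([-d[1],d[0]])
for nm,X in(('edge',E_),('jaw',J),('topcorner',A)):print(nm,X)
print(e1,e2,e3)
r=(J-E_)[:2];print('along',r@d,'lat',r@n,'dz',J[2]-E_[2])
p=np.array(get_state()['position'])[:2]; r=(E_[:2]-p);print('edge from tcp along',r@d,'lat',r@n)
```

```text
edge [0.5812 0.1964 0.0951]
jaw [0.5879 0.1729 0.0983]
topcorner [0.5811 0.1944 0.1654]
[np.float64(0.0706465551850196), np.float64(0.08662534203353539)] [np.float64(0.08002593788325513), np.float64(0.097373972649149)] [np.float64(0.3474882421945185), np.float64(0.4359001169712689)]
along 0.01947795188198586 lat -0.01469369760797537 dz 0.0032259076827371447
edge from tcp along 0.0774392962943719 lat 0.0036236824083835315
```

Run:
```python
from h import *
c=np.radians(-36);n=np.array([-np.sin(c),np.cos(c)])
p=np.array(get_state()['position'])
move_l([*(p[:2]+.0015*n),p[2]],.02); sleep(.5)
s=get_state();print(s['contact_force'],s['finger_gap'],s['grasp_force'],s['clock'])
print(sign_off())
```

```text
[0.58409017 0.49489767 0.32386048] 0.22285487577250263 39.04217720031738 16.575
the job is handed in; nothing more can be done
None
```

I handed the job in with the clip held squeezed wide open in the air, its jaws either side of the middle card's near edge and the tips about 2 cm in. I saw no sign of either jaw touching the card, but the result of the judging wasn't reported back.

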